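# Load a switch module into the funnel nest

### The job

Pick up the plain black switch module with the rounded nose, lay it flat on the open deck of the metal loading nest, nose towards the converging rails, and let go of it. Then push it from behind, gently, with the fingers through the rails until it is fully home against the end stop, the flat pad of the jack screw beyond them, and hold it pressed there for a moment with a steady push of about 12 N, never pushing with more than 20 N between the rails and never ramming it against the deck or rails. Leave it seated squarely between the rails, let go, and leave the other things on the bench where they are.

Things in the scene. Friction and masses are not known exactly. Their poses are not given: they have to be found in the camera images.
- module: Switch module to load: black plastic block 60 (x) x 40 (y) x 26 (z) mm, about 110 to 230 g. The +x end is the nose, its two upright corners rounded at 6 mm radius; the other end is flat and square. On top a flush grey square key near the flat end and a white dot near the nose. Origin: centre of the underside; z up.
- nose (a point): Foot of the module's nose: the middle of the nose face at the level of the underside, 30 mm in +x from the module's origin.
- nest: Loading nest, fixed: aluminium deck 230 (x) x 124 (y) x 12 (z) mm with two steel rails 12 thick, 20 high. Origin: centre of the underside; +x = push-in direction. Open flat deck from x = -115 to -35 mm (lay the module with its origin near x = -75). Rails' inner faces converge from y = +-40 at x = -35 to y = +-21.5 at x = +15 mm, then run parallel (43 apart) to x = +56.
- stop_block (a point): Middle of the near face, at deck-top level, of the dark steel block (16 x 50 x 30 mm) at the far end of the nest's deck. The end stop is the flat steel pad (30 wide, 22 high, 8 thick, rigid) of a jack screw through this block, on the centre line, facing -x. The pad is set anew each time and not measured: its face stands 15 to 39 mm before this point (x = 60 to 84 mm in the nest's frame).
- two_button: Bystander: a black unit with a 64 x 50 mm flange and two round grey buttons on top, 30 mm high. Origin: centre of the underside.
- key_cap: Bystander: a small 24 mm square black key cap with white stem and spring, 30 mm high. Origin: centre of the underside.
- screwdriver: Bystander: a screwdriver 190 mm long, lying.
- cleaner: Bystander: a spray can 56 mm in diameter, 150 mm high. Origin: centre of the underside.
- spool: Bystander: a metal spool 60 mm in diameter, 42 mm high. Origin: centre of the underside.
Things that resemble listed ones, but are neither listed nor needed, are in the scene too. What is shaped like the module but pink or red is not meant.

How it is judged:
By the outcome, as a careful person would: the job done as asked, in the order asked, and still so for the second after the job is handed in, with the robot touching nothing.
It also fails if it takes over 72 s, if anything falls off the work surface, if the arm or the gripper's body presses on something with over 40 N, if the wrist force passes 120 N, or if a joint passes its speed limit or range.

### The arm

A 7-joint arm with a two-finger parallel gripper is mounted at the origin on the work surface. World frame = base frame: x ahead of the robot, y to its left, z up, the work surface at z = 0. Lengths are in m, angles in degrees, forces in N, time in s.
With the tool pointing down it reaches from about 0.4 to 0.85 m from the base axis. Payload 10.4 kg.
Tool frame: the origin (TCP) lies on the centre line of the jaws, within the pads' length; the fingertips stand ctrl.tip_reach ahead of it and the grasp point (between the pads) lies 2 mm behind it (ctrl.tip_reach is the distance from the TCP to the fingertips, in m); z points along the fingers, y is the line along which they close (so a half turn about z gives the same grasp; the last joint's range is limited). The gripper opens to 85 mm and grips with 20 to 120 N. Pads are 22 mm wide; open, the fingers measure 114 mm over their backs; the gripper's body (76 mm by 85 mm) begins 54 mm behind the grasp point. The pads swing forward as they close: fully open they stand 13 mm farther back than shut.
Start: joints at [68.205, 19.034, -3.707, 83.658, 1.238, 77.344, -5.071], TCP at [0.219, -0.585, 0.248] pointing down, gripper open.
Joint ranges: [-148.97, 148.97], [-28.65, 121.19], [-84.17, 76.75], [9.2, 138.47], [-72.65, 252.65], [3.7, 117.97], [-149.18, 149.18]. Speed limits (degrees/s): [127.2, 127.2, 159.86, 159.86, 180, 180, 180].

### API

Orientations are given as a 3x3 rotation matrix whose columns are the frame's x, y, z axes.
In Python, from cell import ctrl gives the robot as it stands.
- The arm moves only by the tool arm_command, never from a script. Its argument "rows" is a list that holds one entry, the list of rows, each a list of 7 numbers: the closure, from 0 (fully open) to 1 (shut), then the shift along the tool's x, y, z in m, then the turn, a rotation vector about the tool's x, y, z in degrees. In form: [[[grip, dx, dy, dz, wx, wy, wz], ...]]. A call has 1 to 20 rows; each row shifts and turns the commanded pose from where the row before left it, along the tool's axes as they then stand; what a row does not reach is not made up. A row lasts 1/10 s, in which the tool goes at most 50 mm and 8.59 degrees, less where a joint would pass 70% of its speed; a pose out of reach is approached as far as the arm can. A call with a gripper value outside its range is refused whole. The fingers move at their own pace and stop on an object; "grip_force" is the grip in N (left out, the last holds). Time passes only in rows, so rows that do not move let the fingers close. It gives the time, the measured TCP pose, the force, the opening and the grip force at its end, in the units of the state.
- ctrl.get_state(): the state, without advancing time (a new reading comes with each control period).
- ctrl.snapshot(name): name is "scene" or "top"; returns the picture (384x512x3 uint8, red, green, blue); there is no depth.
- ctrl.calibration(name): a dict with "K" (3x3 intrinsics, pixels), "R" (3x3) and "t" (3): a world point X has camera coordinates R X + t. Camera axes: x right, y down, z forward; pixel columns grow to the right and rows downward; lengths in m; the calibration is good to about 2 mm. A picture is of the moment at which its call begins. calibration takes no time and is no camera call.
- ctrl.finish_job(): hands the job in; it is judged then, once.
The state is a dict: "t": time; "joint_pos": joint angles; "qd": joint speeds; "tau": joint torques, N m; "tcp_pos": TCP position; "ee_rot": TCP orientation; "wrist_force": force on the tool from outside, world axes, zero at the start; "moment": the same for the moment, N m; "opening": finger opening in m; "grip_force": force on a finger pad.
Only numpy, scipy, OpenCV 4.12 (cv2) and the standard library are available. Lean on these libraries where they do the work, as an engineer would, in place of code of your own. Each camera call takes 0.05 s, during which the arm holds its last target. There are 200 camera calls.

## Working session

There is one attempt and no reset: what is moved stays moved. The work goes in short steps, Python scripts to look and compute and a tool call to move; the robot and the scene stay as the last step left them, time stands still between calls to the robot, and variables do not carry over. Pictures are saved under pics/ and viewed, at most 10 in all, crops included, and the job is handed in when it is done.

Besides the shell and the picture viewer there is one more tool, called as name(argument=value, ...) on one line, values as JSON. arm_command: Moves the arm, as the interface text tells. Its arguments: {"type":"object","properties":{"rows":{"type":"array"},"grip_force":{"type":"number"}},"required":["rows"]}

```bash
ls; mkdir -p pics; python3 - <<'E'
from cell import ctrl
import cv2,numpy as np
for n in("scene","top"):
    im=ctrl.snapshot(n); cv2.imwrite(f"pics/{n}0.png",im[:,:,::-1])
    c=ctrl.calibration(n); print(n,np.round(c["K"],1).tolist(),np.round(c["R"],3).tolist(),np.round(c["t"],3).tolist())
s=ctrl.get_state()
print(ctrl.tip_reach,{k:np.round(v,3).tolist() for k,v in s.items()})
E
```

```text
pics
scene [[482.7, 0.0, 245.9], [0.0, 482.7, 194.0], [0.0, 0.0, 1.0]] [[0.051, 0.999, 0.012], [0.868, -0.038, -0.495], [-0.494, 0.036, -0.869]] [-0.023, -0.494, 1.822]
top [[438.4, 0.0, 255.4], [0.0, 438.4, 191.4], [0.0, 0.0, 1.0]] [[0.016, -1.0, -0.002], [-0.977, -0.015, -0.211], [0.211, 0.005, -0.978]] [0.0, 0.571, 1.074]
0.017 {'t': 0.1, 'joint_pos': [68.204, 19.069, -3.706, 83.701, 1.24, 77.343, -5.069], 'qd': [-0.088, -0.055, -0.035, -0.088, 0.034, -0.127, -0.031], 'tau': [0.002, -62.674, 0.049, -39.243, 0.016, 0.007, 0.0], 'tcp_pos': [0.219, -0.585, 0.248], 'ee_rot': [[0.937, 0.35, -0.001], [0.35, -0.937, 0.001], [-0.0, -0.001, -1.0]], 'wrist_force': [0.338, 0.444, 0.351], 'moment': [-0.009, 0.088, 0.026], 'grip_force': 0.0, 'opening': 0.086}
```

View pics/top0.png

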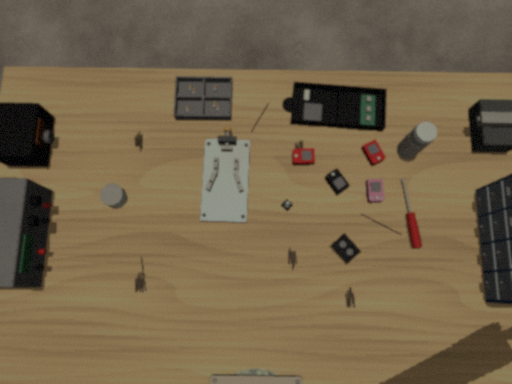

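View pics/scene0.png

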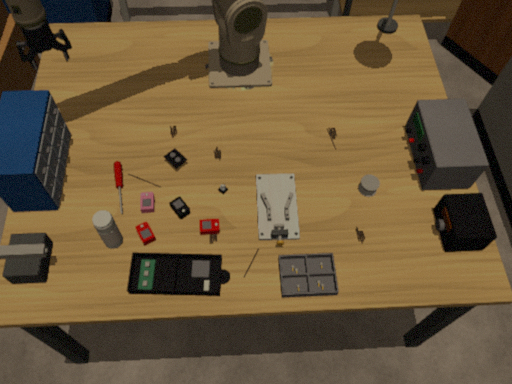

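The top view shows the nest as a light plate at (226,180), with its stop at the top end (227,142). Candidates shaped like the module: black (337,181), red (303,156) and (373,152), pink (375,190). Also black are the two-button unit (345,248) and the key cap (287,204). Only (337,181) is a plain black block with a single grey key and a white dot. I'll confirm that in an enlarged crop.

```bash
python3 - <<'E'
import cv2,numpy as np
im=cv2.imread("pics/top0.png")
a=cv2.resize(im[160:205,315:360],None,fx=8,fy=8,interpolation=cv2.INTER_CUBIC)
b=cv2.resize(im[130:226,194:258],None,fx=6,fy=6,interpolation=cv2.INTER_CUBIC)
out=np.zeros((576,360+384,3),np.uint8); out[:360,:360]=a; out[:576,360:]=b
cv2.imwrite("pics/crop1.png",np.clip(out*1.5,0,255).astype(np.uint8))
E
```

```text
(no output)
```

View pics/crop1.png

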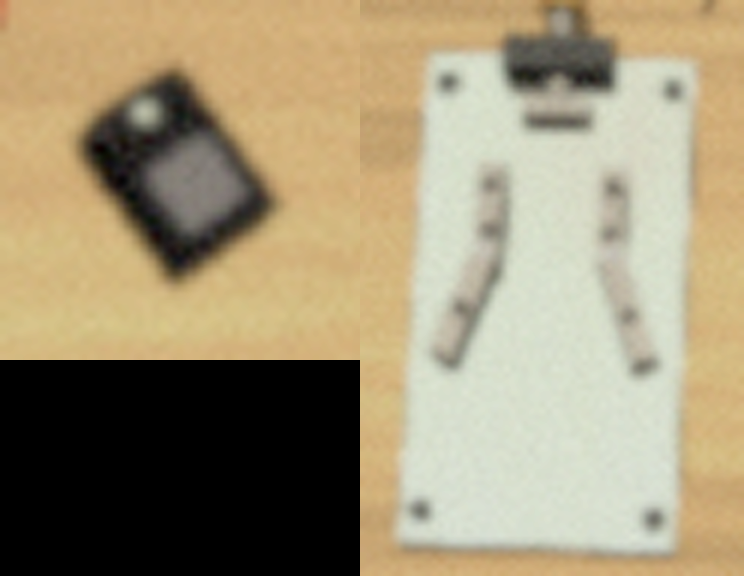

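The crop confirms it: plain black block, white dot at the upper-left (nose), grey key at the lower-right (flat end). The nest's rails converge upwards, and the pad is visible at about crop (558,110). Now I'll measure both.

```bash
cat > h.py <<'E'
from cell import ctrl
import cv2,numpy as np
def cast(n,px,z):
    c=ctrl.calibration(n);K,R,t=map(np.array,(c["K"],c["R"],c["t"]))
    p=np.c_[np.asarray(px,float).reshape(-1,2),np.ones(len(np.asarray(px).reshape(-1,2)))]
    d=(np.linalg.inv(K)@p.T).T@R; C=-R.T@t
    return (C+d*((z-C[2])/d[:,2])[:,None])[:,:2]
def proj(n,X):
    c=ctrl.calibration(n);x=np.array(c["K"])@(np.array(c["R"])@np.array(X)+np.array(c["t"]));return x[:2]/x[2]
def blob(mask,near):
    k,l,s,cen=cv2.connectedComponentsWithStats(mask.astype(np.uint8))
    i=min([j for j in range(1,k) if s[j,4]>15],key=lambda j:np.hypot(*(cen[j]-near)))
    m=(l==i).astype(np.uint8); return max(cv2.findContours(m,cv2.RETR_EXTERNAL,cv2.CHAIN_APPROX_NONE)[0],key=len),cen[i],s[i,4]
def rect(n,cont,z):
    P=cast(n,cont,z)*1000; r=cv2.minAreaRect(P.astype(np.float32))
    b=cv2.boxPoints(r); e=b[1]-b[0],b[2]-b[1]; L=max(e,key=np.linalg.norm)
    return np.round(r[0],1),np.round(sorted(r[1]),1),round(float(np.degrees(np.arctan2(L[1],L[0]))%180),1)
E
python3 - <<'E'
from h import *
for n,mp,npx in(("top",(337,181),(226,190)),("scene",(180,207),(277,205))):
    im=cv2.imread(f"pics/{n}0.png"); v=im.max(2).astype(int); sat=v-im.min(2)
    cl=cv2.morphologyEx
    m=(v<95)
    roi=np.zeros_like(m); roi[mp[1]-20:mp[1]+20,mp[0]-18:mp[0]+18]=1
    filled=cl((m&roi.astype(bool)).astype(np.uint8),cv2.MORPH_CLOSE,np.ones((9,9)))
    c,cen,a=blob(filled,mp); print(n,"module",cen,a,rect(n,c,.013))
    key=blob(roi.astype(bool)&(cv2.erode(filled,np.ones((5,5)))>0)&(v>75),mp)
    print(" key",key[1],key[2],cast(n,key[1],.026)*1000)
    roi=np.zeros_like(m);roi[npx[1]-70:npx[1]+70,npx[0]-40:npx[0]+40]=1
    c,cen,a=blob(roi.astype(bool)&(im[:,:,0]>115),npx); print(" nest",cen,a,rect(n,c,.012))
    print(" vals",im[npx[1]+15,npx[0]],im[mp[1],mp[0]],im[npx[1],npx[0]-35])
E
```

```text
top module [336.39516129 181.34946237] 372 (array([ 612.5, -210.2]), array([46.4, 61.7]), 35.3)
 key [338.92537313 182.47761194] 67 [[ 606.25295026 -214.52503015]]
 nest [225.0571152  182.86318167] 3099 (array([614.3,  92.2]), array([122.5, 227.6]), 178.7)
 vals [137 149 144] [81 85 91] [ 84 121 140]
scene module [179.68248175 207.45985401] 274 (array([ 614.6, -213.9]), array([44.2, 69.5]), 35.4)
 key [177.79069767 203.74418605] 43 [[ 608.57579387 -218.55449819]]
 nest [276.83100108 202.99515608] 1858 (array([617.5,  87.7]), array([122., 225.]), 178.7)
 vals [124 144 153] [49 56 57] [ 77 127 155]
```

arm_command(rows=[[[0, 0.0278, -0.01174, 0, 0, 0, 0], [0, 0.0278, -0.01174, 0, 0, 0, 0], [0, 0.0278, -0.01174, 0, 0, 0, 0], [0, 0.0278, -0.01174, 0, 0, 0, 0], [0, 0.0278, -0.01174, 0, 0, 0, 0], [0, 0.0278, -0.01174, 0, 0, 0, 0], [0, 0.0278, -0.01174, 0, 0, 0, 0], [0, 0.0278, -0.01174, 0, 0, 0, 0], [0, 0.0278, -0.01174, 0, 0, 0, 0], [0, 0.0278, -0.01174, 0, 0, 0, 0], [0, 0.0278, -0.01174, 0, 0, 0, 0], [0, 0.0278, -0.01174, 0, 0, 0, 0], [0, 0.0278, -0.01174, 0, 0, 0, 0], [0, 0.0278, -0.01174, 0, 0, 0, 0], [0, 0.0278, -0.01174, 0, 0, 0, 0], [0, 0.0278, -0.01174, 0, 0, 0, 0], [0, 0.0278, -0.01174, 0, 0, 0, 0], [0, 0.0278, -0.01174, 0, 0, 0, 0], [0, 0, 0, 0, 0, 0, -7.4], [0, 0, 0, 0, 0, 0, -7.4]]])

```text
t: 2.1
tcp_pos: [0.6141, -0.2108, 0.2475]
ee_rot: [[0.812, 0.584, -0.001], [0.584, -0.812, 0.001], [-0.0, -0.001, -1.0]]
wrist_force: [-0.7, -0.7, -0.4]
opening: 0.0853
grip_force: 0.0
```

arm_command(rows=[[[0, 0, 0, 0.02, 0, 0, 0], [0, 0, 0, 0.03, 0, 0, 0], [0, 0, 0, 0.03, 0, 0, 0], [0, 0, 0, 0.03, 0, 0, 0], [0, 0, 0, 0.03, 0, 0, 0], [0, 0, 0, 0, 0, 0, 0], [0, 0, 0, 0, 0, 0, 0], [0, 0, 0, 0, 0, 0, 0]]])

```text
t: 2.9
tcp_pos: [0.6146, -0.2124, 0.1103]
ee_rot: [[0.816, 0.578, 0.003], [0.578, -0.816, -0.001], [0.002, 0.002, -1.0]]
wrist_force: [-0.4, 0.1, -0.9]
opening: 0.0856
grip_force: 0.0
```

arm_command(rows=[[[0, 0, 0, 0.02, 0, 0, 0], [0, 0, 0, 0.02, 0, 0, 0], [0, 0, 0, 0.02, 0, 0, 0], [0, 0, 0, 0.015, 0, 0, 0], [0, 0, 0, 0.009, 0, 0, 0], [0, 0, 0, 0.002, 0, 0, 0], [0, 0, 0, 0, 0, 0, 0], [0, 0, 0, 0, 0, 0, 0], [0, 0, 0, 0, 0, 0, 0]]])

```text
t: 3.8
tcp_pos: [0.6142, -0.2124, 0.0232]
ee_rot: [[0.816, 0.578, 0.001], [0.578, -0.816, -0.001], [0.001, 0.001, -1.0]]
wrist_force: [-0.2, 0.4, 0.6]
opening: 0.0856
grip_force: 0.0
```

```bash
python3 - <<'E'
from h import *
o=[]
im=ctrl.snapshot("top")[:,:,::-1]; cv2.imwrite("pics/top1.png",im)
im2=ctrl.snapshot("scene")[:,:,::-1]
for n,i in(("top",im),("scene",im2)):
    u,v=proj(n,[.614,-.212,.03]).astype(int); o.append(cv2.resize(i[v-35:v+35,u-40:u+40],None,fx=5,fy=5,interpolation=cv2.INTER_CUBIC)); print(n,u,v)
cv2.imwrite("pics/g.png",np.clip(np.hstack(o)*1.4,0,255).astype(np.uint8))
s=ctrl.get_state();print(s["tcp_pos"],s["wrist_force"])
E
```

```text
top 338 179
scene 179 204
[ 0.61392604 -0.21236733  0.02290624] [-0.10836229  0.49091618  0.19148633]
```

View pics/g.png

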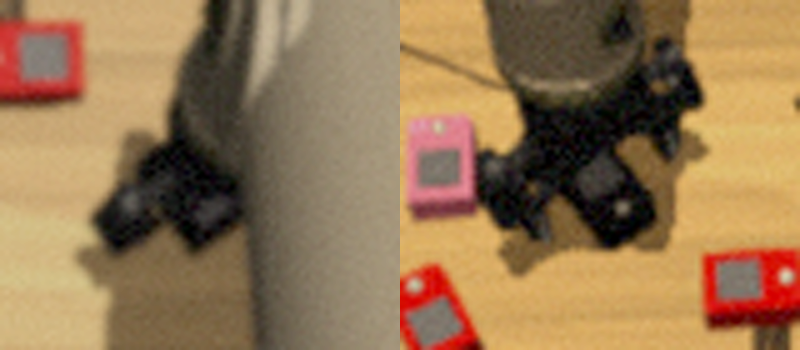

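In the scene half, the module (crop about (615,195), dot at (622,207)) sits between the open fingers. The pink look-alike at (443,165) is clear of them. Closing now.

arm_command(rows=[[[0.3, 0, 0, 0, 0, 0, 0], [0.4, 0, 0, 0, 0, 0, 0], [0.5, 0, 0, 0, 0, 0, 0], [0.7, 0, 0, 0, 0, 0, 0], [0.8, 0, 0, 0, 0, 0, 0], [0.8, 0, 0, 0, 0, 0, 0], [0.8, 0, 0, 0, 0, 0, 0], [0.8, 0, 0, 0, 0, 0, 0]]], grip_force=35)

```text
t: 4.7
tcp_pos: [0.6137, -0.2123, 0.0225]
ee_rot: [[0.816, 0.578, 0.0], [0.578, -0.816, -0.0], [0.0, 0.0, -1.0]]
wrist_force: [0.4, -0.1, 2.8]
opening: 0.0391
grip_force: 37.0
```

arm_command(rows=[[[0.8, 0, 0, -0.005, 0, 0, 0], [0.8, 0, 0, -0.015, 0, 0, 0], [0.8, 0, 0, -0.025, 0, 0, 0], [0.8, 0, 0, -0.025, 0, 0, 0], [0.8, 0, 0, -0.015, 0, 0, 0], [0.8, 0, 0, -0.005, 0, 0, 0], [0.8, 0, 0, 0, 0, 0, 0], [0.8, 0, 0, 0, 0, 0, 0]]])

```text
t: 5.5
tcp_pos: [0.613, -0.2121, 0.1112]
ee_rot: [[0.816, 0.578, -0.002], [0.578, -0.816, 0.0], [-0.001, -0.001, -1.0]]
wrist_force: [-0.1, 0.6, -2.8]
opening: 0.0394
grip_force: 36.5
```

arm_command(rows=[[[0.8, 0, 0, 0, 0, 0, 7.32], [0.8, 0, 0, 0, 0, 0, 7.32], [0.8, 0, 0, 0, 0, 0, 7.32], [0.8, 0, 0, 0, 0, 0, 7.32], [0.8, 0, 0, 0, 0, 0, 7.32], [0.8, -0.00394, -0.0151, 0, 0, 0, 0], [0.8, -0.00657, -0.0252, 0, 0, 0, 0], [0.8, -0.0079, -0.0302, 0, 0, 0, 0], [0.8, -0.0079, -0.0302, 0, 0, 0, 0], [0.8, -0.0079, -0.0302, 0, 0, 0, 0], [0.8, -0.0079, -0.0302, 0, 0, 0, 0], [0.8, -0.0079, -0.0302, 0, 0, 0, 0], [0.8, -0.0079, -0.0302, 0, 0, 0, 0], [0.8, -0.0079, -0.0302, 0, 0, 0, 0], [0.8, -0.00657, -0.0252, 0, 0, 0, 0], [0.8, -0.0053, -0.0201, 0, 0, 0, 0], [0.8, -0.00263, -0.0052, 0, 0, 0, 0], [0.8, 0, 0, 0, 0, 0, 0], [0.8, 0, 0, 0, 0, 0, 0], [0.8, 0, 0, 0, 0, 0, 0]]])

```text
t: 7.5
tcp_pos: [0.5403, 0.0903, 0.1121]
ee_rot: [[1.0, -0.024, -0.0], [-0.024, -1.0, -0.001], [-0.0, 0.001, -1.0]]
wrist_force: [-0.5, -0.9, -1.8]
opening: 0.0394
grip_force: 36.5
```

```bash
python3 - <<'E'
from h import *
s=ctrl.get_state();print(np.round(s["tcp_pos"],4),np.round(s["ee_rot"],4).tolist(),s["wrist_force"])
# rails / pad measurement from first top/scene picture: nest frame via mean pose
R=lambda a:np.array([[np.cos(a),-np.sin(a)],[np.sin(a),np.cos(a)]])
for n,c in(("top",(614.3,92.2)),("scene",(617.5,87.7))):
    im=cv2.imread(f"pics/{n}0.png"); g=im.astype(np.float32)
    # resample the deck into nest frame at z=20 mm above deck (rail top, z=32), 0.5 mm px
    xs,ys=np.meshgrid(np.arange(-115,116,.5),np.arange(62,-62,-.5))
    w=(R(np.radians(-1.3))@np.stack([xs.ravel(),ys.ravel()])).T+c
    C=ctrl.calibration(n);X=np.c_[w/1000,np.full(len(w),.033)]
    x=(np.array(C["K"])@(np.array(C["R"])@X.T+np.array(C["t"])[:,None])).T;uv=(x[:,:2]/x[:,2:]).astype(np.float32)
    r=cv2.remap(g,uv[:,0].reshape(xs.shape),uv[:,1].reshape(xs.shape),cv2.INTER_LINEAR)
    # profile along the centre line
    p=r[118:130].mean((0,2)); print(n,"x:value",[(int(xs[0,i]),int(p[i])) for i in range(290,430,4)])
    cv2.imwrite(f"pics/rect_{n}.png",np.clip(r*1.4,0,255).astype(np.uint8))
a=[cv2.resize(cv2.imread(f"pics/rect_{n}.png"),(790,424//2+80)) for n in("top","scene")]
cv2.imwrite("pics/rect.png",np.vstack(a))
E
```

```text
[0.5403 0.0903 0.1121] [[0.9997, -0.0237, -0.0002], [-0.0237, -0.9997, -0.0006], [-0.0001, 0.0006, -1.0]] [-0.45183565 -0.94724701 -1.81833261]
top x:value [(30, 141), (32, 142), (34, 142), (36, 142), (38, 142), (40, 141), (42, 141), (44, 141), (46, 141), (48, 141), (50, 141), (52, 141), (54, 141), (56, 140), (58, 141), (60, 141), (62, 140), (64, 140), (66, 140), (68, 138), (70, 128), (72, 108), (74, 86), (76, 64), (78, 73), (80, 87), (82, 104), (84, 112), (86, 113), (88, 111), (90, 105), (92, 100), (94, 94), (96, 85), (98, 68)]
scene x:value [(30, 144), (32, 143), (34, 142), (36, 143), (38, 143), (40, 141), (42, 141), (44, 142), (46, 142), (48, 142), (50, 141), (52, 141), (54, 140), (56, 141), (58, 143), (60, 142), (62, 141), (64, 141), (66, 141), (68, 142), (70, 143), (72, 141), (74, 134), (76, 128), (78, 122), (80, 114), (82, 103), (84, 89), (86, 85), (88, 86), (90, 97), (92, 100), (94, 93), (96, 80), (98, 64)]
```

View pics/rect.png

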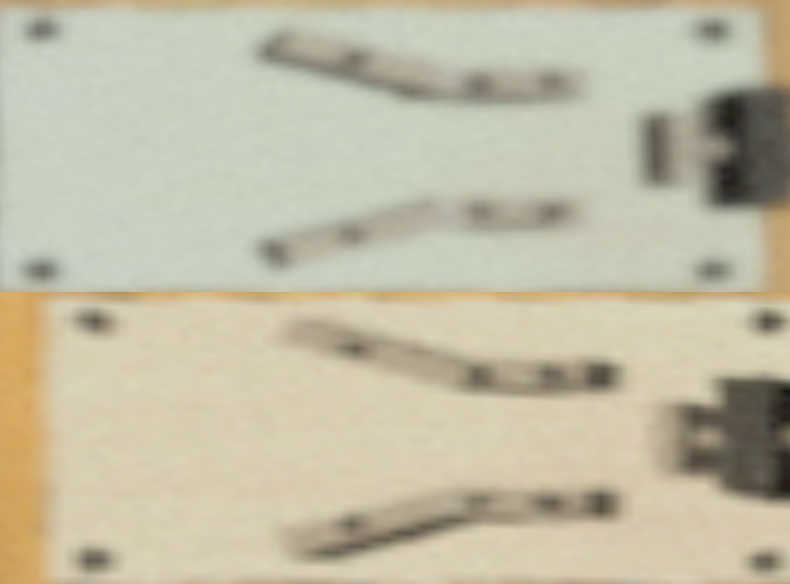

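The rectified views show the rails symmetric about the plate's centre line. The pad face is at nest x of about 76–78 mm. Next I'll descend, with a 1.4 mm lateral correction.

arm_command(rows=[[[0.8, 0, -0.0014, 0.005, 0, 0, 0], [0.8, 0, 0, 0.015, 0, 0, 0], [0.8, 0, 0, 0.02, 0, 0, 0], [0.8, 0, 0, 0.015, 0, 0, 0], [0.8, 0, 0, 0.01, 0, 0, 0], [0.8, 0, 0, 0.005, 0, 0, 0], [0.8, 0, 0, 0.002, 0, 0, 0], [0.8, 0, 0, 0, 0, 0, 0], [0.8, 0, 0, 0, 0, 0, 0], [0.8, 0, 0, 0, 0, 0, 0]]])

```text
t: 8.5
tcp_pos: [0.5407, 0.0932, 0.0409]
ee_rot: [[1.0, -0.023, 0.001], [-0.023, -1.0, 0.0], [0.001, -0.0, -1.0]]
wrist_force: [0.7, 0.6, -1.7]
opening: 0.0391
grip_force: 36.5
```

arm_command(rows=[[[0.8, 0, 0, 0.001, 0, 0, 0], [0.8, 0, 0, 0.001, 0, 0, 0], [0.8, 0, 0, 0, 0, 0, 0], [0.8, 0, 0, 0, 0, 0, 0], [0.8, 0, 0, 0, 0, 0, 0]]])

```text
t: 9.0
tcp_pos: [0.5402, 0.0931, 0.0383]
ee_rot: [[1.0, -0.023, 0.0], [-0.023, -1.0, -0.0], [0.0, 0.0, -1.0]]
wrist_force: [-0.9, -0.9, -1.6]
opening: 0.0396
grip_force: 36.5
```

arm_command(rows=[[[0.8, 0, 0.0007, 0.001, 0, 0, 0], [0.8, 0, 0.0007, 0.0005, 0, 0, 0], [0.8, 0, 0, 0.0005, 0, 0, 0], [0.8, 0, 0, 0.0005, 0, 0, 0], [0.8, 0, 0, 0.0005, 0, 0, 0], [0.8, 0, 0, 0, 0, 0, 0], [0.8, 0, 0, 0, 0, 0, 0], [0.8, 0, 0, 0, 0, 0, 0]]])

```text
t: 9.8
tcp_pos: [0.5402, 0.0917, 0.0353]
ee_rot: [[1.0, -0.023, 0.0], [-0.023, -1.0, -0.0], [0.0, 0.0, -1.0]]
wrist_force: [-0.3, -0.1, -2.1]
opening: 0.0391
grip_force: 36.5
```

arm_command(rows=[[[0.8, 0, 0, 0.0003, 0, 0, 0], [0.8, 0, 0, 0.0003, 0, 0, 0], [0.8, 0, 0, 0, 0, 0, 0], [0.8, 0, 0, 0, 0, 0, 0], [0.8, 0, 0, 0, 0, 0, 0]]])

```text
t: 10.3
tcp_pos: [0.5402, 0.0917, 0.0347]
ee_rot: [[1.0, -0.023, 0.0], [-0.023, -1.0, -0.0], [0.0, 0.0, -1.0]]
wrist_force: [-0.6, -0.4, -1.8]
opening: 0.0395
grip_force: 36.5
```

arm_command(rows=[[[0.8, 0, 0, 0.0003, 0, 0, 0], [0.8, 0, 0, 0.0003, 0, 0, 0], [0.8, 0, 0, 0, 0, 0, 0], [0.8, 0, 0, 0, 0, 0, 0], [0.8, 0, 0, 0, 0, 0, 0]]])

```text
t: 10.8
tcp_pos: [0.5402, 0.0917, 0.0344]
ee_rot: [[1.0, -0.023, 0.0], [-0.023, -1.0, -0.0], [0.0, 0.0, -1.0]]
wrist_force: [-2.8, -1.0, 5.9]
opening: 0.039
grip_force: 37.4
```

Contact with the deck. Releasing and rising clear.

arm_command(rows=[[[0.6, 0, 0, 0, 0, 0, 0], [0.4, 0, 0, 0, 0, 0, 0], [0.2, 0, 0, 0, 0, 0, 0], [0.1, 0, 0, 0, 0, 0, 0], [0.1, 0, 0, 0, 0, 0, 0], [0.1, 0, 0, 0, 0, 0, 0], [0.1, 0, 0, -0.005, 0, 0, 0], [0.1, 0, 0, -0.015, 0, 0, 0], [0.1, 0, 0, -0.025, 0, 0, 0], [0.1, 0, 0, -0.015, 0, 0, 0], [0.3, -0.01, 0, -0.005, 0, 0, 0], [0.6, -0.02, 0, 0, 0, 0, 0], [0.8, -0.02, 0, 0, 0, 0, 0], [1, -0.01, 0, 0, 0, 0, 0], [1, -0.005, 0, 0, 0, 0, 0], [1, 0, 0, 0, 0, 0, 0], [1, 0, 0, 0, 0, 0, 0], [1, 0, 0, 0, 0, 0, 0]]])

```text
t: 12.6
tcp_pos: [0.4758, 0.0932, 0.0991]
ee_rot: [[1.0, -0.023, 0.0], [-0.023, -1.0, 0.0], [0.0, -0.0, -1.0]]
wrist_force: [1.1, 0.1, 0.1]
opening: -0.0003
grip_force: 0.0
```

```bash
python3 - <<'E'
from h import *
s=ctrl.get_state();print(ctrl.tip_reach,np.round(s["tcp_pos"],4),s["opening"],s["wrist_force"])
o=[]
for n,c in(("top",(614.3,92.2)),("scene",(617.5,87.7))):
    im=np.ascontiguousarray(ctrl.snapshot(n)[:,:,::-1]); cv2.imwrite(f"pics/{n}2.png",im)
    u,v=proj(n,[c[0]/1000-.05,c[1]/1000,.03]).astype(int); o.append(cv2.resize(im[v-35:v+35,u-40:u+40],None,fx=5,fy=5,interpolation=cv2.INTER_CUBIC)); print(u,v)
cv2.imwrite("pics/p.png",np.clip(np.hstack(o)*1.4,0,255).astype(np.uint8))
E
```

```text
0.017 [0.4758 0.0932 0.0991] -0.0002570550178806929 [1.13361631 0.09236561 0.09073711]
223 195
275 187
```

View pics/p.png

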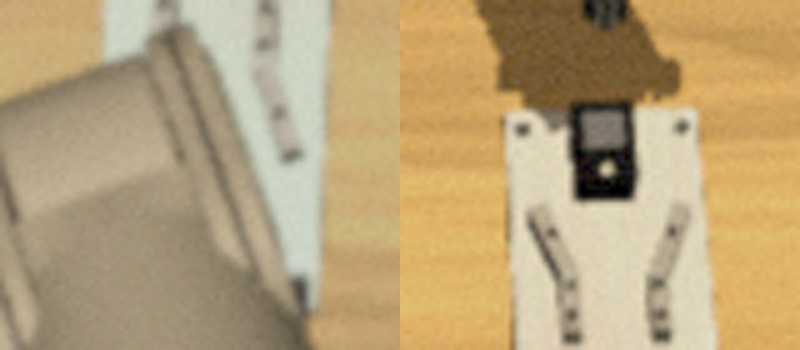

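The scene view shows the module flat on the open deck with its nose (dot at crop (606,170)) towards the rails, near the centre line. I'll measure its pose relative to the nest.

```bash
python3 - <<'E'
from h import *
n="scene"; im=cv2.imread("pics/scene2.png"); v=im.max(2)
u0,v0=275+int((604-600)/5),187+int((150-175)/5)
roi=np.zeros(v.shape,bool); roi[v0-13:v0+13,u0-12:u0+12]=1
f=cv2.morphologyEx(((v<95)&roi).astype(np.uint8),cv2.MORPH_CLOSE,np.ones((7,7)))
c,cen,a=blob(f,(u0,v0)); r=rect(n,c,.025); print(r)
d=r[0]-[617.5,87.7]; a=np.radians(-1.3); print("nest frame",d[0]*np.cos(a)+d[1]*np.sin(a),-d[0]*np.sin(a)+d[1]*np.cos(a))
E
```

```text
(array([534.9,  88.5]), array([74.9, 82.1]), 177.5)
nest frame -82.59688939691313 -1.0741796656535847
```

```bash
python3 - <<'E'
from h import *
im=cv2.imread("pics/scene2.png"); b=im[:,:,0].astype(float)
for r in (176,178,180,182,184,186,188,190):
    row=b[r,235:315]; x=np.arange(235,315)
    pl=x[row>105]; dk=x[(row<80)&(x>pl.min())&(x<pl.max())]
    if len(dk):
        l=cast("scene",[(pl.min()-.5,r),(pl.max()+.5,r)],.012)*1000; k=cast("scene",[(dk.min()-.5,r),(dk.max()+.5,r)],.036)*1000
        print(r,"plate",l[:,1].round(1),l[:,1].mean().round(1),"mod",k.round(1).tolist(),k[:,1].mean().round(1))
E
```

```text
176 plate [ 28.5 151.4] 89.9 mod [[525.8, 55.4], [528.2, 109.4]] 82.4
178 plate [ 28.  150.7] 89.3 mod [[532.5, 35.9], [535.6, 108.8]] 72.3
180 plate [ 27.5 149.9] 88.7 mod [[541.2, 67.0], [543.0, 108.1]] 87.6
182 plate [ 27.1 152.4] 89.7 mod [[548.6, 66.5], [550.4, 107.5]] 87.0
184 plate [ 26.6 151.6] 89.1 mod [[555.9, 65.9], [557.7, 106.8]] 86.4
186 plate [ 29.4 150.9] 90.1 mod [[563.4, 68.5], [565.1, 109.3]] 88.9
188 plate [ 28.9 150.1] 89.5 mod [[570.6, 68.0], [572.3, 105.6]] 86.8
190 plate [ 28.5 149.4] 88.9 mod [[577.8, 67.4], [579.5, 104.9]] 86.2
```

arm_command(rows=[[[1, 0, 0, 0.005, 0, 0, 0], [1, 0, 0, 0.012, 0, 0, 0], [1, 0, 0, 0.015, 0, 0, 0], [1, 0, 0, 0.012, 0, 0, 0], [1, 0, 0, 0.008, 0, 0, 0], [1, 0, 0, 0.004, 0, 0, 0], [1, 0, 0, 0.003, 0, 0, 0], [1, 0, 0, 0.002, 0, 0, 0], [1, 0, 0, 0, 0, 0, 0], [1, 0, 0, 0, 0, 0, 0], [1, 0, 0, 0, 0, 0, 0], [1, 0, 0, 0, 0, 0, 0]]])

```text
t: 13.9
tcp_pos: [0.4754, 0.0932, 0.0383]
ee_rot: [[1.0, -0.023, 0.001], [-0.023, -1.0, -0.0], [0.001, 0.0, -1.0]]
wrist_force: [1.0, 0.8, 0.7]
opening: -0.0004
grip_force: 0.0
```

arm_command(rows=[[[1, 0.002, 0, 0, 0, 0, 0], [1, 0.004, 0, 0, 0, 0, 0], [1, 0.004, 0, 0, 0, 0, 0], [1, 0.003, 0, 0, 0, 0, 0], [1, 0.002, 0, 0, 0, 0, 0], [1, 0.002, 0, 0, 0, 0, 0], [1, 0.002, 0, 0, 0, 0, 0], [1, 0.002, 0, 0, 0, 0, 0], [1, 0.002, 0, 0, 0, 0, 0], [1, 0.002, 0, 0, 0, 0, 0]]])

```text
t: 14.9
tcp_pos: [0.5002, 0.0926, 0.0381]
ee_rot: [[1.0, -0.023, -0.0], [-0.023, -1.0, -0.0], [-0.0, 0.0, -1.0]]
wrist_force: [-1.5, 0.3, 1.5]
opening: -0.0001
grip_force: 0.8
```

arm_command(rows=[[[1, 0.002, 0, 0, 0, 0, 0], [1, 0.002, 0, 0, 0, 0, 0], [1, 0.002, 0, 0, 0, 0, 0], [1, 0.002, 0, 0, 0, 0, 0], [1, 0.002, 0, 0, 0, 0, 0], [1, 0.002, 0, 0, 0, 0, 0], [1, 0.002, 0, 0, 0, 0, 0], [1, 0.002, 0, 0, 0, 0, 0], [1, 0.002, 0, 0, 0, 0, 0], [1, 0.002, 0, 0, 0, 0, 0], [1, 0.002, 0, 0, 0, 0, 0], [1, 0.002, 0, 0, 0, 0, 0], [1, 0.002, 0, 0, 0, 0, 0], [1, 0.002, 0, 0, 0, 0, 0], [1, 0.002, 0, 0, 0, 0, 0], [1, 0.002, 0, 0, 0, 0, 0]]])

```text
t: 16.5
tcp_pos: [0.5324, 0.0919, 0.0381]
ee_rot: [[1.0, -0.023, 0.0], [-0.023, -1.0, -0.0], [0.0, 0.0, -1.0]]
wrist_force: [-1.6, -0.3, -0.4]
opening: 0.0002
grip_force: 0.4
```

arm_command(rows=[[[1, 0.0015, 0, 0, 0, 0, 0], [1, 0.0015, 0, 0, 0, 0, 0], [1, 0.0015, 0, 0, 0, 0, 0], [1, 0.0015, 0, 0, 0, 0, 0], [1, 0.0015, 0, 0, 0, 0, 0], [1, 0.0015, 0, 0, 0, 0, 0], [1, 0.0015, 0, 0, 0, 0, 0], [1, 0.0015, 0, 0, 0, 0, 0]]])

```text
t: 17.3
tcp_pos: [0.5443, 0.0916, 0.0381]
ee_rot: [[1.0, -0.023, 0.0], [-0.023, -1.0, -0.0], [0.0, 0.0, -1.0]]
wrist_force: [-1.1, 0.4, -0.6]
opening: 0.0002
grip_force: 0.5
```

```bash
python3 - <<'E'
from h import *
s=ctrl.get_state();print(np.round(s["tcp_pos"],4),s["wrist_force"])
o=[]
for n,c in(("top",(614.3,92.2)),("scene",(617.5,87.7))):
    im=np.ascontiguousarray(ctrl.snapshot(n)[:,:,::-1]); cv2.imwrite(f"pics/{n}3.png",im)
    u,v=proj(n,[c[0]/1000,c[1]/1000,.03]).astype(int); o.append(cv2.resize(im[v-35:v+35,u-40:u+40],None,fx=5,fy=5,interpolation=cv2.INTER_CUBIC)); print(u,v)
cv2.imwrite("pics/q.png",np.clip(np.hstack(o)*1.4,0,255).astype(np.uint8))
E
```

```text
[0.5443 0.0916 0.0381] [-1.08269102  0.38890994 -0.59426807]
224 177
276 201
```

View pics/q.png

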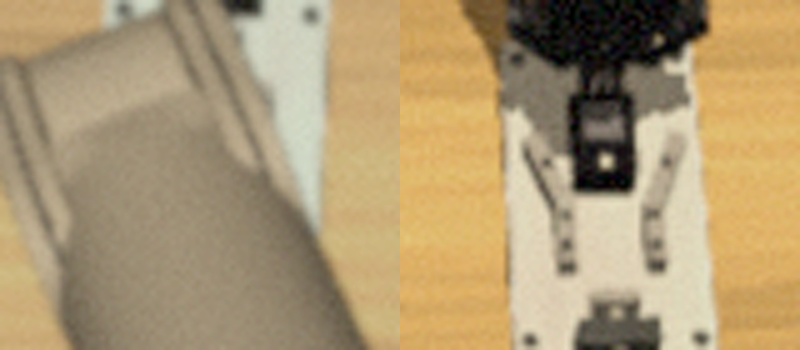

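The module is straight in the funnel (nose at crop (604,190)). I'll continue in small steps.

arm_command(rows=[[[1, 0.001, 0, 0, 0, 0, 0], [1, 0.001, 0, 0, 0, 0, 0], [1, 0.001, 0, 0, 0, 0, 0], [1, 0.001, 0, 0, 0, 0, 0], [1, 0.001, 0, 0, 0, 0, 0], [1, 0.001, 0, 0, 0, 0, 0]]])

```text
t: 18.0
tcp_pos: [0.5503, 0.0915, 0.0381]
ee_rot: [[1.0, -0.023, 0.0], [-0.023, -1.0, -0.0], [0.0, 0.0, -1.0]]
wrist_force: [-0.9, 0.7, 1.5]
opening: 0.0001
grip_force: 0.9
```

arm_command(rows=[[[1, 0.001, 0, 0, 0, 0, 0], [1, 0.001, 0, 0, 0, 0, 0], [1, 0.001, 0, 0, 0, 0, 0], [1, 0.001, 0, 0, 0, 0, 0], [1, 0.001, 0, 0, 0, 0, 0], [1, 0.001, 0, 0, 0, 0, 0]]])

```text
t: 18.6
tcp_pos: [0.5562, 0.0913, 0.0381]
ee_rot: [[1.0, -0.023, 0.0], [-0.023, -1.0, -0.0], [0.0, 0.0, -1.0]]
wrist_force: [-1.3, 0.4, 1.4]
opening: -0.0
grip_force: 0.9
```

arm_command(rows=[[[1, 0.001, 0, 0, 0, 0, 0], [1, 0.001, 0, 0, 0, 0, 0], [1, 0.001, 0, 0, 0, 0, 0], [1, 0.001, 0, 0, 0, 0, 0], [1, 0.001, 0, 0, 0, 0, 0], [1, 0.001, 0, 0, 0, 0, 0]]])

```text
t: 19.2
tcp_pos: [0.5623, 0.0912, 0.0381]
ee_rot: [[1.0, -0.023, 0.0], [-0.023, -1.0, -0.0], [0.0, 0.0, -1.0]]
wrist_force: [-1.7, -0.6, 2.1]
opening: -0.0001
grip_force: 0.9
```

arm_command(rows=[[[1, 0.001, 0, 0, 0, 0, 0], [1, 0.001, 0, 0, 0, 0, 0], [1, 0.001, 0, 0, 0, 0, 0], [1, 0.001, 0, 0, 0, 0, 0], [1, 0.001, 0, 0, 0, 0, 0], [1, 0.001, 0, 0, 0, 0, 0], [1, 0.001, 0, 0, 0, 0, 0], [1, 0.001, 0, 0, 0, 0, 0]]])

```text
t: 20.0
tcp_pos: [0.5703, 0.091, 0.0381]
ee_rot: [[1.0, -0.023, 0.0], [-0.023, -1.0, -0.0], [0.0, 0.0, -1.0]]
wrist_force: [-1.7, -0.2, 1.3]
opening: -0.0001
grip_force: 0.9
```

arm_command(rows=[[[1, 0.001, 0, 0, 0, 0, 0], [1, 0.001, 0, 0, 0, 0, 0], [1, 0.001, 0, 0, 0, 0, 0], [1, 0.001, 0, 0, 0, 0, 0], [1, 0.001, 0, 0, 0, 0, 0], [1, 0.001, 0, 0, 0, 0, 0], [1, 0.001, 0, 0, 0, 0, 0], [1, 0.001, 0, 0, 0, 0, 0]]])

```text
t: 20.8
tcp_pos: [0.5783, 0.0908, 0.0381]
ee_rot: [[1.0, -0.023, 0.0], [-0.023, -1.0, -0.0], [0.0, 0.0, -1.0]]
wrist_force: [-1.9, -0.1, 1.4]
opening: 0.0002
grip_force: 0.9
```

arm_command(rows=[[[1, 0.001, 0, 0, 0, 0, 0], [1, 0.001, 0, 0, 0, 0, 0], [1, 0.001, 0, 0, 0, 0, 0], [1, 0.001, 0, 0, 0, 0, 0], [1, 0.001, 0, 0, 0, 0, 0], [1, 0.001, 0, 0, 0, 0, 0], [1, 0.001, 0, 0, 0, 0, 0], [1, 0.001, 0, 0, 0, 0, 0]]])

```text
t: 21.6
tcp_pos: [0.5862, 0.0906, 0.0381]
ee_rot: [[1.0, -0.023, 0.0], [-0.023, -1.0, -0.0], [0.0, 0.0, -1.0]]
wrist_force: [-1.4, 0.1, 1.3]
opening: 0.0003
grip_force: 0.9
```

arm_command(rows=[[[1, 0.001, 0, 0, 0, 0, 0], [1, 0.001, 0, 0, 0, 0, 0], [1, 0.001, 0, 0, 0, 0, 0], [1, 0.001, 0, 0, 0, 0, 0], [1, 0.001, 0, 0, 0, 0, 0], [1, 0.001, 0, 0, 0, 0, 0], [1, 0.001, 0, 0, 0, 0, 0], [1, 0.001, 0, 0, 0, 0, 0], [1, 0.001, 0, 0, 0, 0, 0], [1, 0.001, 0, 0, 0, 0, 0], [1, 0.001, 0, 0, 0, 0, 0], [1, 0.001, 0, 0, 0, 0, 0], [1, 0.001, 0, 0, 0, 0, 0], [1, 0.001, 0, 0, 0, 0, 0]]])

```text
t: 23.0
tcp_pos: [0.6002, 0.0903, 0.0381]
ee_rot: [[1.0, -0.023, 0.0], [-0.023, -1.0, -0.0], [0.0, 0.0, -1.0]]
wrist_force: [-2.5, 0.6, 1.0]
opening: 0.0001
grip_force: 0.9
```

arm_command(rows=[[[1, 0.0005, 0, 0, 0, 0, 0], [1, 0.0005, 0, 0, 0, 0, 0], [1, 0.0005, 0, 0, 0, 0, 0], [1, 0.0005, 0, 0, 0, 0, 0], [1, 0.0005, 0, 0, 0, 0, 0], [1, 0.0005, 0, 0, 0, 0, 0], [1, 0.0005, 0, 0, 0, 0, 0], [1, 0.0005, 0, 0, 0, 0, 0]]])

```text
t: 23.8
tcp_pos: [0.6042, 0.0902, 0.0381]
ee_rot: [[1.0, -0.023, 0.0], [-0.023, -1.0, -0.0], [0.0, 0.0, -1.0]]
wrist_force: [-1.2, -0.8, 0.4]
opening: 0.0002
grip_force: 0.7
```

```bash
python3 - <<'E'
from h import *
s=ctrl.get_state();print(np.round(s["tcp_pos"],4),s["wrist_force"])
o=[]
for n,c in(("top",(614.3,92.2)),("scene",(617.5,87.7))):
    im=np.ascontiguousarray(ctrl.snapshot(n)[:,:,::-1]); cv2.imwrite(f"pics/{n}4.png",im)
    u,v=proj(n,[c[0]/1000+.04,c[1]/1000,.03]).astype(int); o.append(cv2.resize(im[v-25:v+25,u-25:u+25],None,fx=8,fy=8,interpolation=cv2.INTER_CUBIC)); print(u,v)
cv2.imwrite("pics/q2.png",np.clip(np.hstack(o)*1.4,0,255).astype(np.uint8))
E
```

```text
[0.6042 0.0902 0.0381] [-1.24036979 -0.80143689  0.41740695]
225 163
277 213
```

View pics/q2.png

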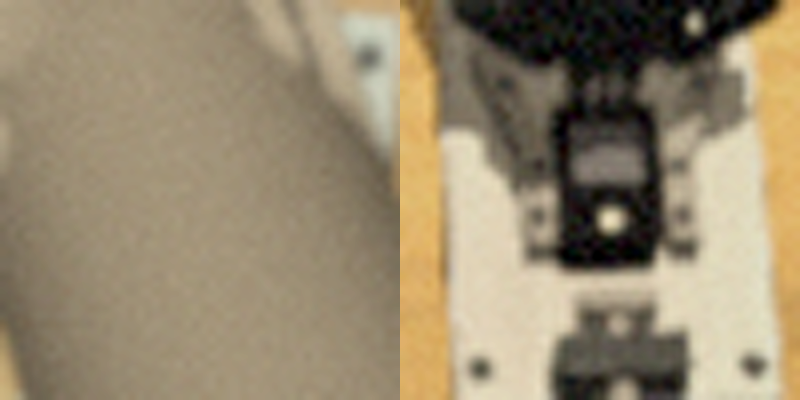

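The module is straight between the rails (nose foot at crop y≈268, pad's top edge at about y≈295). I'll compute the gap that remains.

```bash
python3 - <<'E'
from h import *
im=cv2.imread("pics/scene4.png").mean(2); i0=cv2.imread("pics/scene0.png").mean(2)
u=277-25+int(205/8)
a=im[212:238,u-3:u+4].mean(1); b=i0[212:238,u-3:u+4].mean(1)
for k in range(26): print(212+k,int(a[k]),int(b[k]),[(cast("scene",[(u,212+k)],z)[0,0]*1000).round(1) for z in(.012,.034,.038)])
E
```

```text
212 17 143 [np.float64(643.7), np.float64(655.1), np.float64(657.2)]
213 28 142 [np.float64(647.2), np.float64(658.5), np.float64(660.6)]
214 58 142 [np.float64(650.7), np.float64(661.9), np.float64(664.0)]
215 75 142 [np.float64(654.1), np.float64(665.3), np.float64(667.4)]
216 61 141 [np.float64(657.6), np.float64(668.7), np.float64(670.8)]
217 26 141 [np.float64(661.0), np.float64(672.1), np.float64(674.1)]
218 9 142 [np.float64(664.5), np.float64(675.5), np.float64(677.5)]
219 9 140 [np.float64(667.9), np.float64(678.9), np.float64(680.9)]
220 8 141 [np.float64(671.3), np.float64(682.3), np.float64(684.2)]
221 49 142 [np.float64(674.8), np.float64(685.6), np.float64(687.6)]
222 116 142 [np.float64(678.2), np.float64(689.0), np.float64(690.9)]
223 140 134 [np.float64(681.6), np.float64(692.3), np.float64(694.3)]
224 126 121 [np.float64(685.0), np.float64(695.7), np.float64(697.6)]
225 113 110 [np.float64(688.4), np.float64(699.0), np.float64(700.9)]
226 89 84 [np.float64(691.7), np.float64(702.3), np.float64(704.2)]
227 73 71 [np.float64(695.1), np.float64(705.6), np.float64(707.5)]
228 82 79 [np.float64(698.5), np.float64(708.9), np.float64(710.8)]
229 78 75 [np.float64(701.8), np.float64(712.2), np.float64(714.1)]
230 63 63 [np.float64(705.2), np.float64(715.5), np.float64(717.4)]
231 60 55 [np.float64(708.5), np.float64(718.8), np.float64(720.7)]
232 60 57 [np.float64(711.8), np.float64(722.1), np.float64(723.9)]
233 62 60 [np.float64(715.2), np.float64(725.4), np.float64(727.2)]
234 52 50 [np.float64(718.5), np.float64(728.6), np.float64(730.5)]
235 42 41 [np.float64(721.8), np.float64(731.9), np.float64(733.7)]
236 55 54 [np.float64(725.1), np.float64(735.1), np.float64(736.9)]
237 64 64 [np.float64(728.4), np.float64(738.4), np.float64(740.2)]
```

arm_command(rows=[[[1, 0.0005, 0, 0, 0, 0, 0], [1, 0.0005, 0, 0, 0, 0, 0], [1, 0.0005, 0, 0, 0, 0, 0], [1, 0.0005, 0, 0, 0, 0, 0], [1, 0.0005, 0, 0, 0, 0, 0], [1, 0.0005, 0, 0, 0, 0, 0], [1, 0.0005, 0, 0, 0, 0, 0], [1, 0.0005, 0, 0, 0, 0, 0], [1, 0.0005, 0, 0, 0, 0, 0], [1, 0.0005, 0, 0, 0, 0, 0]]])

```text
t: 24.9
tcp_pos: [0.6092, 0.0901, 0.0381]
ee_rot: [[1.0, -0.023, 0.0], [-0.023, -1.0, -0.0], [0.0, 0.0, -1.0]]
wrist_force: [-0.6, 0.0, 0.4]
opening: -0.0003
grip_force: 0.6
```

Estimated contact is at TCP x ≈ 0.6227.

arm_command(rows=[[[1, 0.0005, 0, 0, 0, 0, 0], [1, 0.0005, 0, 0, 0, 0, 0], [1, 0.0005, 0, 0, 0, 0, 0], [1, 0.0005, 0, 0, 0, 0, 0], [1, 0.0005, 0, 0, 0, 0, 0], [1, 0.0005, 0, 0, 0, 0, 0], [1, 0.0005, 0, 0, 0, 0, 0], [1, 0.0005, 0, 0, 0, 0, 0], [1, 0.0005, 0, 0, 0, 0, 0], [1, 0.0005, 0, 0, 0, 0, 0], [1, 0.0005, 0, 0, 0, 0, 0], [1, 0.0005, 0, 0, 0, 0, 0], [1, 0.0005, 0, 0, 0, 0, 0], [1, 0.0005, 0, 0, 0, 0, 0], [1, 0.0005, 0, 0, 0, 0, 0], [1, 0, 0, 0, 0, 0, 0]]])

```text
t: 26.5
tcp_pos: [0.6168, 0.0899, 0.0381]
ee_rot: [[1.0, -0.023, 0.0], [-0.023, -1.0, -0.0], [0.0, 0.0, -1.0]]
wrist_force: [-0.1, 0.5, 0.6]
opening: -0.0001
grip_force: 0.3
```

arm_command(rows=[[[1, 0.0003, 0, 0, 0, 0, 0], [1, 0.0003, 0, 0, 0, 0, 0], [1, 0, 0, 0, 0, 0, 0]]])

```text
t: 26.8
tcp_pos: [0.6173, 0.0899, 0.0381]
ee_rot: [[1.0, -0.023, 0.0], [-0.023, -1.0, -0.0], [0.0, 0.0, -1.0]]
wrist_force: [-1.3, -0.2, -0.6]
opening: 0.0
grip_force: 0.4
```

arm_command(rows=[[[1, 0.0003, 0, 0, 0, 0, 0], [1, 0.0003, 0, 0, 0, 0, 0], [1, 0, 0, 0, 0, 0, 0]]])

```text
t: 27.1
tcp_pos: [0.6179, 0.0899, 0.0381]
ee_rot: [[1.0, -0.023, 0.0], [-0.023, -1.0, -0.0], [0.0, 0.0, -1.0]]
wrist_force: [-1.0, -0.8, 0.1]
opening: -0.0002
grip_force: 0.4
```

arm_command(rows=[[[1, 0.0003, 0, 0, 0, 0, 0], [1, 0.0003, 0, 0, 0, 0, 0], [1, 0, 0, 0, 0, 0, 0]]])

```text
t: 27.4
tcp_pos: [0.6185, 0.0899, 0.0381]
ee_rot: [[1.0, -0.023, 0.0], [-0.023, -1.0, -0.0], [0.0, 0.0, -1.0]]
wrist_force: [-0.2, 0.5, -0.3]
opening: 0.0005
grip_force: 0.4
```

arm_command(rows=[[[1, 0.0003, 0, 0, 0, 0, 0], [1, 0.0003, 0, 0, 0, 0, 0], [1, 0, 0, 0, 0, 0, 0]]])

```text
t: 27.7
tcp_pos: [0.6191, 0.0899, 0.0381]
ee_rot: [[1.0, -0.023, 0.0], [-0.023, -1.0, -0.0], [0.0, 0.0, -1.0]]
wrist_force: [-0.1, 0.4, -0.0]
opening: 0.0001
grip_force: 0.4
```

arm_command(rows=[[[1, 0.0003, 0, 0, 0, 0, 0], [1, 0.0003, 0, 0, 0, 0, 0], [1, 0, 0, 0, 0, 0, 0]]])

```text
t: 28.0
tcp_pos: [0.6197, 0.0899, 0.0381]
ee_rot: [[1.0, -0.023, 0.0], [-0.023, -1.0, -0.0], [0.0, 0.0, -1.0]]
wrist_force: [-0.8, 0.3, 0.6]
opening: 0.0003
grip_force: 0.4
```

arm_command(rows=[[[1, 0.0003, 0, 0, 0, 0, 0], [1, 0.0003, 0, 0, 0, 0, 0], [1, 0, 0, 0, 0, 0, 0]]])

```text
t: 28.3
tcp_pos: [0.6203, 0.0899, 0.0381]
ee_rot: [[1.0, -0.023, 0.0], [-0.023, -1.0, -0.0], [0.0, 0.0, -1.0]]
wrist_force: [-1.5, -0.2, -1.0]
opening: 0.0002
grip_force: 0.4
```

arm_command(rows=[[[1, 0.0003, 0, 0, 0, 0, 0], [1, 0.0003, 0, 0, 0, 0, 0], [1, 0, 0, 0, 0, 0, 0]]])

```text
t: 28.6
tcp_pos: [0.6209, 0.0898, 0.0381]
ee_rot: [[1.0, -0.023, 0.0], [-0.023, -1.0, -0.0], [0.0, 0.0, -1.0]]
wrist_force: [-0.3, 0.2, -0.0]
opening: -0.0003
grip_force: 0.4
```

arm_command(rows=[[[1, 0.0003, 0, 0, 0, 0, 0], [1, 0.0003, 0, 0, 0, 0, 0], [1, 0, 0, 0, 0, 0, 0]]])

```text
t: 28.9
tcp_pos: [0.6215, 0.0898, 0.0381]
ee_rot: [[1.0, -0.023, 0.0], [-0.023, -1.0, -0.0], [0.0, 0.0, -1.0]]
wrist_force: [-0.0, -0.1, -0.1]
opening: 0.0002
grip_force: 0.4
```

arm_command(rows=[[[1, 0.0003, 0, 0, 0, 0, 0], [1, 0.0003, 0, 0, 0, 0, 0], [1, 0, 0, 0, 0, 0, 0]]])

```text
t: 29.2
tcp_pos: [0.6221, 0.0898, 0.0381]
ee_rot: [[1.0, -0.023, 0.0], [-0.023, -1.0, -0.0], [0.0, 0.0, -1.0]]
wrist_force: [-2.0, -0.5, 0.5]
opening: -0.0002
grip_force: 0.4
```

arm_command(rows=[[[1, 0.0003, 0, 0, 0, 0, 0], [1, 0.0003, 0, 0, 0, 0, 0], [1, 0, 0, 0, 0, 0, 0]]])

```text
t: 29.5
tcp_pos: [0.6223, 0.0898, 0.0381]
ee_rot: [[1.0, -0.023, -0.001], [-0.023, -1.0, -0.0], [-0.001, 0.0, -1.0]]
wrist_force: [-4.3, 0.8, 3.6]
opening: 0.0003
grip_force: 2.4
```

Contact with the pad, about 1 mm from the prediction. Now building the force in small steps.

arm_command(rows=[[[1, 0.0002, 0, 0, 0, 0, 0], [1, 0, 0, 0, 0, 0, 0], [1, 0, 0, 0, 0, 0, 0]]])

```text
t: 29.8
tcp_pos: [0.6223, 0.0898, 0.0381]
ee_rot: [[1.0, -0.023, -0.001], [-0.023, -1.0, -0.0], [-0.001, 0.0, -1.0]]
wrist_force: [-5.5, 0.3, 4.0]
opening: -0.0005
grip_force: 3.0
```

arm_command(rows=[[[1, 0.0002, 0, 0, 0, 0, 0], [1, 0.0002, 0, 0, 0, 0, 0], [1, 0, 0, 0, 0, 0, 0], [1, 0, 0, 0, 0, 0, 0]]])

```text
t: 30.2
tcp_pos: [0.6223, 0.0898, 0.038]
ee_rot: [[1.0, -0.022, -0.002], [-0.022, -1.0, -0.0], [-0.002, 0.0, -1.0]]
wrist_force: [-7.5, -0.6, 5.1]
opening: -0.0
grip_force: 4.0
```

arm_command(rows=[[[1, 0.0002, 0, 0, 0, 0, 0], [1, 0.0002, 0, 0, 0, 0, 0], [1, 0.0001, 0, 0, 0, 0, 0], [1, 0, 0, 0, 0, 0, 0], [1, 0, 0, 0, 0, 0, 0]]])

```text
t: 30.7
tcp_pos: [0.6223, 0.0899, 0.0379]
ee_rot: [[1.0, -0.022, -0.003], [-0.022, -1.0, -0.001], [-0.003, 0.001, -1.0]]
wrist_force: [-9.6, -1.2, 7.7]
opening: -0.0001
grip_force: 5.1
```

arm_command(rows=[[[1, 0.0002, 0, -0.0001, 0, 0, 0], [1, 0.0002, 0, -0.0001, 0, 0, 0], [1, 0, 0, 0, 0, 0, 0], [1, 0, 0, 0, 0, 0, 0]]])

```text
t: 31.1
tcp_pos: [0.6223, 0.0899, 0.0379]
ee_rot: [[1.0, -0.022, -0.004], [-0.022, -1.0, -0.001], [-0.004, 0.001, -1.0]]
wrist_force: [-11.9, -0.6, 6.6]
opening: 0.0
grip_force: 5.8
```

Holding at 12 N for about a second.

arm_command(rows=[[[1, 0.0001, 0, 0, 0, 0, 0], [1, 0, 0, 0, 0, 0, 0], [1, 0, 0, 0, 0, 0, 0], [1, 0, 0, 0, 0, 0, 0], [1, 0, 0, 0, 0, 0, 0], [1, 0, 0, 0, 0, 0, 0], [1, 0, 0, 0, 0, 0, 0], [1, 0, 0, 0, 0, 0, 0]]])

```text
t: 31.9
tcp_pos: [0.6224, 0.0899, 0.038]
ee_rot: [[1.0, -0.022, -0.004], [-0.022, -1.0, -0.001], [-0.004, 0.001, -1.0]]
wrist_force: [-11.4, -0.2, 7.0]
opening: 0.0001
grip_force: 6.0
```

arm_command(rows=[[[1, 0, 0, 0, 0, 0, 0], [1, 0, 0, 0, 0, 0, 0], [1, 0, 0, 0, 0, 0, 0], [1, 0, 0, 0, 0, 0, 0], [1, 0, 0, 0, 0, 0, 0], [1, 0, 0, 0, 0, 0, 0]]])

```text
t: 32.5
tcp_pos: [0.6224, 0.0899, 0.038]
ee_rot: [[1.0, -0.022, -0.004], [-0.022, -1.0, -0.001], [-0.004, 0.001, -1.0]]
wrist_force: [-13.1, -0.3, 7.2]
opening: 0.0002
grip_force: 6.0
```

arm_command(rows=[[[1, -0.0005, 0, 0, 0, 0, 0], [1, -0.0005, 0, 0, 0, 0, 0], [1, -0.001, 0, 0, 0, 0, 0], [1, -0.003, 0, 0, 0, 0, 0], [1, -0.008, 0, 0, 0, 0, 0], [1, -0.01, 0, 0, 0, 0, 0], [1, -0.007, 0, 0, 0, 0, 0], [1, -0.005, 0, -0.005, 0, 0, 0], [1, 0, 0, -0.015, 0, 0, 0], [1, 0, 0, -0.025, 0, 0, 0], [1, -0.01, 0, -0.025, 0, 0, 0], [1, -0.02, 0, -0.02, 0, 0, 0], [1, -0.02, 0, -0.01, 0, 0, 0], [1, -0.01, 0, 0, 0, 0, 0], [1, 0, 0, 0, 0, 0, 0]]])

```text
t: 34.0
tcp_pos: [0.5289, 0.0919, 0.1391]
ee_rot: [[1.0, -0.022, 0.001], [-0.022, -1.0, -0.0], [0.001, 0.0, -1.0]]
wrist_force: [0.4, 0.0, 0.8]
opening: -0.0002
grip_force: 0.0
```

```bash
python3 - <<'E'
from h import *
s=ctrl.get_state();print(s["t"],np.round(s["tcp_pos"],4),s["wrist_force"])
im=np.ascontiguousarray(ctrl.snapshot("scene")[:,:,::-1]); cv2.imwrite("pics/scene5.png",im)
a=cv2.resize(im[120:300,90:310],(440,360),interpolation=cv2.INTER_CUBIC); b=cv2.resize(im[190:235,255:300],(360,360),interpolation=cv2.INTER_CUBIC)
cv2.imwrite("pics/f.png",np.clip(np.hstack([a,b])*1.4,0,255).astype(np.uint8))
E
```

```text
34.0 [0.5289 0.0919 0.1391] [0.364902   0.01340695 0.78152714]
```

View pics/f.png

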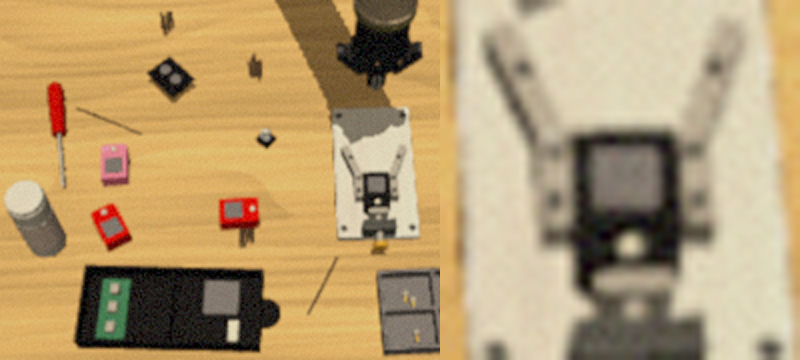

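The module is square between the rails with its nose against the pad (crop (630,275)). The robot is clear and the bystanders are where they were.

```bash
python3 -c "
from cell import ctrl
print(ctrl.finish_job())"
```

```text
the job is handed in; nothing more can be done
None
```

The black switch module is seated squarely between the rails against the jack-screw pad; I held it there for over a second at about 12 N (readings 11.4–13.1 N), then released it and handed the job in at about 34 s.

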